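Load three mould-in studs and shut the casting mould

TASK

Get the casting mould on the bench ready for pouring: stand each of the three steel studs, head down and flat, in the cavity that matches the shape of its head, and then take the cover plate by its handle and lower it over the studs and onto both dowel pins until it lies flat on the mould, without letting it drop. Let go of everything, and leave the red cast knob and the tan cup where they stand.

Things in the scene. Friction and masses are not known exactly. Their poses are not given: they have to be found in the camera images.
- stud_round_mid (a point): Stud with ROUND head, 42 mm in diameter. Loose, steel: a flat head 5 mm thick, on its centre an upright round threaded stud 12 mm thick; 42 mm high in all, 60 g, standing head down on the bench. Point: on the stud's axis 30 mm above the head's underside, the height to pinch it (fingers reaching 20 mm lower still clear head and block). z is up.
- stud_square_mid (a point): Stud with SQUARE head, 30 by 30 mm, sides along x and y. Loose, steel: a flat head 5 mm thick, on its centre an upright round threaded stud 12 mm thick; 42 mm high in all, 60 g, standing head down on the bench. Point: on the stud's axis 30 mm above the head's underside, the height to pinch it (fingers reaching 20 mm lower still clear head and block). z is up.
- stud_strip_mid (a point): Stud with narrow STRIP head, 54 (x) by 16 (y) mm. Loose, steel: a flat head 5 mm thick, on its centre an upright round threaded stud 12 mm thick; 42 mm high in all, 60 g, standing head down on the bench. Point: on the stud's axis 30 mm above the head's underside, the height to pinch it (fingers reaching 20 mm lower still clear head and block). z is up.
- block_round: Block with ROUND cavity. Fixed blue block, 66 (x) by 55 (y) by 16 mm high, one of three in a row along the mould base, in any order. Origin: centre of its underside, below the cavity's middle. Cavity open at the top, edges bevelled, dark floor 9 mm above the origin (7 mm deep): a seated stud has its point 39 mm above the origin. Cavity 47 mm in diameter.
- block_square: Block with SQUARE cavity. Fixed blue block, 66 (x) by 55 (y) by 16 mm high, one of three in a row along the mould base, in any order. Origin: centre of its underside, below the cavity's middle. Cavity open at the top, edges bevelled, dark floor 9 mm above the origin (7 mm deep): a seated stud has its point 39 mm above the origin. Cavity 35 by 35 mm, sides along x and y.
- block_strip: Block with narrow cavity. Fixed blue block, 66 (x) by 55 (y) by 16 mm high, one of three in a row along the mould base, in any order. Origin: centre of its underside, below the cavity's middle. Cavity open at the top, edges bevelled, dark floor 9 mm above the origin (7 mm deep): a seated stud has its point 39 mm above the origin. Cavity 59 (x) by 21 (y) mm.
- mould_base: Fixed aluminium mould base, 74 (x) by 214 (y, long axis) mm, carrying the three blocks in a row between two end lands; tops of lands and blocks level, 24 mm above the origin. A bullet-nosed dowel pin 8 mm thick rises from each land at y = +94.5 and -94.5 mm, x = 0, to 41 mm above the origin; seated studs reach 59 mm. Origin: centre of its underside.
- cover_handle (a point): Loose aluminium cover, 66 (x) by 210 (y) by 8 mm, 0.3 kg, flat on the bench; 12 mm dowel holes at y = +94.5, -94.5 mm, 28 mm windows for the studs at y = -56, 0, 56; fits either way round. Point: middle of the black handle bar, 13 mm thick, along x, between posts at x = +-25 mm; pinch with fingers closing along y. Underside 60 mm below the point; when seated the point is 84 mm above the base's origin.
- cast_part: Bystander: loose red cast knob, 55 mm wide and 44 mm high, standing on the bench near the pail. Leave it alone. Origin: centre of its underside.
- cup_amber: Bystander: loose tan mixing cup, 66 mm wide, 78 mm high, standing open to the left of the work. Leave it alone. Origin: centre of its underside.

How it is judged:
By the outcome, as a careful person would: the job done as asked, in the order asked, and still so for the second after the job is handed in, with the robot touching nothing.
It also fails if it takes over 88 s, if anything falls off the work surface, if the arm or the gripper's body presses on something with over 40 N, if the wrist force passes 120 N, or if a joint passes its speed limit or range.

ROBOT

A 7-joint arm with a two-finger parallel gripper is mounted at the origin on a cart in front of the work surface, level with it; the furniture and walls round the work are solid. World frame = base frame: x ahead of the robot, y to its left, z up, the work surface at z = 0. Lengths are in mm, angles in rad, forces in N, time in s.
With the tool pointing down it reaches from about 350 to 900 mm from the base axis. Payload 19.9 kg.
Tool frame: the origin (TCP) lies on the centre line of the jaws, within the pads' length; the fingertips stand ahead of it and the grasp point (between the pads) lies 5 mm behind it (r.tcp_to_tips is the z of the fingertips in the tool frame, in mm); z points along the fingers, x is the direction in which the jaws open and shut, and the axes are right-handed (so a half turn about z gives the same grasp; the last joint's range is limited). The gripper opens to 94 mm and grips with 3 to 60 N. Pads are 16 mm wide; open, the fingers measure 119 mm over their backs; the gripper's body (75 mm by 177 mm) begins 78 mm behind the grasp point.
Start: joints at [-1.256, 0.417, -0.01, 1.614, 0.005, 1.111, -0.053], TCP at [218.287, 585.62, 219.425] pointing down, gripper open.
Joint ranges: [-2.81, 2.81], [-0.39, 2.02], [-1.27, 1.25], [0.06, 2.57], [-1.19, 4.33], [0.19, 2], [-2.82, 2.82]. Speed limits (rad/s): [1.89, 1.89, 2.39, 2.39, 3.01, 3.01, 3.01].

INTERFACE

Orientations are given as a unit quaternion [x, y, z, w].
In Python, from cell import r gives the robot as it stands.
- The arm moves only by the tool jog_arm, never from a script. Its argument "series" is a list of rows, each a list of 7 numbers: the shift along the world's x, y, z in m, then the turn, a rotation vector about the world's x, y, z in rad, then the finger opening in m, from 0 to 0.094. In form: [[dx, dy, dz, wx, wy, wz, jaw], ...]. A call has 1 to 12 rows; each row shifts and turns the commanded pose from where the row before left it; what a row does not reach is not made up. A row lasts 1/8 s, in which the tool goes at most 62.5 mm and 10.7 degrees, less where a joint would pass 70% of its speed; a pose out of reach is approached as far as the arm can. A call with a gripper value outside its range is refused whole. The fingers move at their own pace and stop on an object; the grip force is fixed at half the most. Time passes only in rows, so rows that do not move let the fingers close. It gives the time, the measured TCP pose, the force and the opening at its end, in the units of the state.
- r.observe(): the state, without advancing time (a new reading comes with each control period).
- r.snapshot(name): name is "scene" or "top" or "wrist"; returns a dict with "image" (480x640x3 uint8, red, green, blue), "z_map" (480x640 float32, mm along the optical axis (not along the pixel's ray), 0 where there is no reading), "fx", "fy", "cx", "cy" (pixels), "rvec" (rotation vector, rad) and "tvec" (3), from world to camera coordinates, as OpenCV has them. Camera axes: x right, y down, z forward; pixel columns grow to the right and rows downward; lengths in mm; the calibration is good to about 2 mm. A picture is of the moment at which its call begins.
- r.finish_job(): hands the job in, once; it reports no verdict.
Trained networks look in the newest picture that a camera, given by its name, has taken for a name from the list of things; names that differ only in an ending like _2 or _b are one class to them, and where a whole thing is asked for, a point or a joint stands for the part that bears it (a point fixed in the world has none). Each returns a list of dicts, best first, with "confidence" (0 to 1); they miss things now and then, are a little off and sometimes report something else, mostly with a low value. They report only what shows in the picture. A call takes as long as a camera call.
- r.boxes_of(camera, target): "bbox" ([left, top, right, bottom] as shares, 0 to 1, of the picture: columns of its width, rows of its height, round what is visible of it).
- r.masks_of(camera, target): "region" (480x640 bool, what is visible of it) and "bbox" ([left, top, right, bottom] as shares, 0 to 1, of the picture: columns of its width, rows of its height, round what is visible of it).
The state is a dict: "t": time; "joints": joint angles; "joint_vel": joint speeds; "tau": joint torques, N m; "position": TCP position; "tool_rot": TCP orientation; "force": force on the tool from outside, world axes, zero at the start; "ft_torque": the same for the moment, N m; "grip_width": finger opening in mm.
Only numpy, scipy, OpenCV 4.12 (cv2) and the standard library are available. Lean on these libraries where they do the work, as an engineer would, in place of code of your own. Each camera call takes 0.05 s, during which the arm holds its last target.

## Working session

There is one attempt and no reset: what is moved stays moved. The work goes in short steps, Python scripts to look and compute and a tool call to move; the robot and the scene stay as the last step left them, time stands still between calls to the robot, and variables do not carry over. Pictures are saved under pics/ and viewed, and the job is handed in when it is done.

Besides the shell and the picture viewer there is one more tool, called as name(argument=value, ...) on one line, values as JSON. jog_arm: Moves the arm, as the interface text tells. Its arguments: {"type":"object","properties":{"series":{"type":"array","items":{"type":"array","items":{"type":"number"}}}},"required":["series"]}

```bash
ls; mkdir -p pics
python3 - <<'E'
from cell import r
import cv2
s=r.observe(); print(s, r.tcp_to_tips)
for n in ["scene","top","wrist"]:
    d=r.snapshot(n); cv2.imwrite(f"pics/{n}0.png",d["image"][:,:,::-1]); print(n,d["fx"],d["cx"],d["cy"],d["rvec"],d["tvec"])
E
```

```text
pics
{'t': 0.0, 'joints': array([-1.25551598,  0.41798002, -0.01029395,  1.61415624,  0.00469   ,
        1.11070863, -0.05301005]), 'joint_vel': array([ 0.00217382, -0.00027742, -0.00045103,  0.00135964,  0.00011008,
       -0.00016159,  0.00049717]), 'tau': array([-3.18708089e-04, -8.51267838e+01,  6.38326406e-01, -4.25979137e+01,
       -4.88369144e-02,  1.88314891e-02,  1.39312101e-04]), 'position': array([218.17551399, 585.30194186, 218.82908493]), 'tool_rot': array([ 8.21362380e-01,  5.70406402e-01, -4.78608469e-04,  3.84956654e-04]), 'force': array([ 0.6465844 , -0.35899743,  0.20737797]), 'ft_torque': array([ 0.02868757,  0.02665923, -0.06069618]), 'grip_width': 93.9652484813757} 14.0
scene 615.3075977809334 319.42917520189377 238.59927009639551 [ 1.24271348 -1.9263398   1.20433346] [473.75958912 180.15609625 670.33968691]
top 437.5392383284471 316.4268594323454 244.75797833455243 [ 2.14425781 -2.1031158   0.20531186] [298.32493542 427.23821345 822.52319573]
wrist 397.87843173999204 319.08027324660145 245.8421887250734 [-2.39507898 -1.66529632 -0.21969794] [-623.83537287  -27.32070287  388.73087861]
```

View pics/scene0.png

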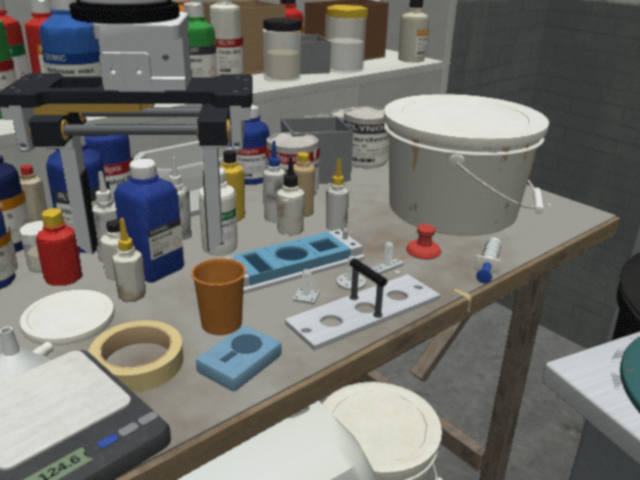

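View pics/top0.png

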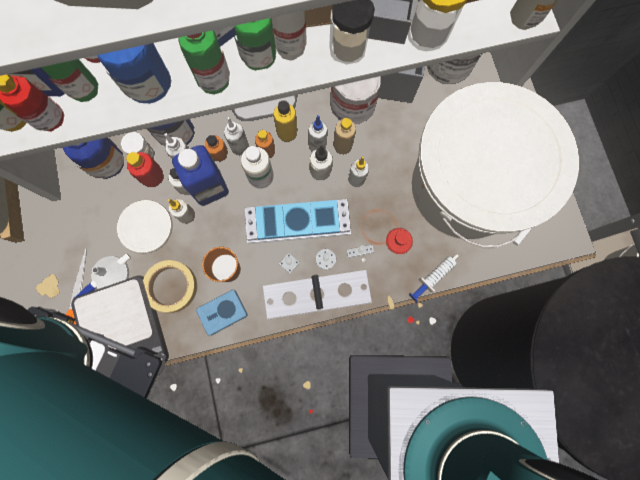

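View pics/wrist0.png

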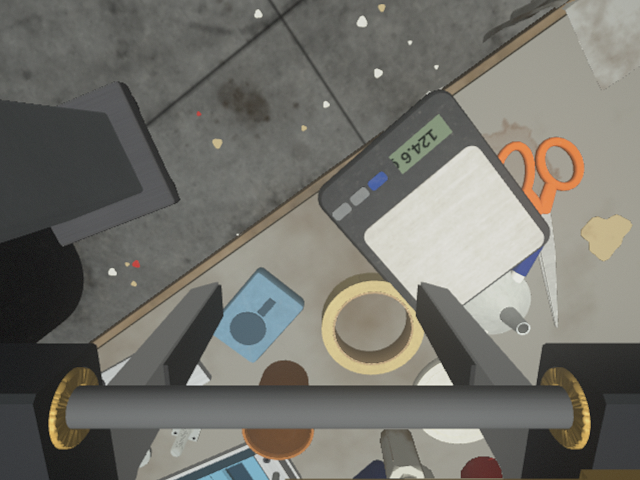

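The top view shows the mould at about (298,219), the cover at (317,294), and the studs at (289,263), (326,259) and (360,251). The knob is at (399,240) and the cup at (221,264). The stud order is square, round, strip.

```bash
cat > h.py <<'E'
from cell import r
import numpy as np, cv2
def cam(d):
    R,_=cv2.Rodrigues(np.array(d["rvec"],float)); t=np.array(d["tvec"],float).ravel(); return R,t
def unproj(d,u,v,z):
    R,t=cam(d); p=np.stack([(u-d["cx"])/d["fx"]*z,(v-d["cy"])/d["fy"]*z,z],-1); return (p-t)@R
def plane(d,u,v,h):
    R,t=cam(d); c=-R.T@t; ray=np.array([(u-d["cx"])/d["fx"],(v-d["cy"])/d["fy"],1])@R
    return c+ray*(h-c[2])/ray[2]
def pts(d,m):
    v,u=np.nonzero(m); z=d["z_map"][v,u].astype(float); k=z>0
    return unproj(d,u[k].astype(float),v[k].astype(float),z[k])
def save(d,n,s=1,crop=None):
    im=d["image"][:,:,::-1]
    if crop: im=im[crop[1]:crop[3],crop[0]:crop[2]]
    if s!=1: im=cv2.resize(im,None,fx=s,fy=s,interpolation=cv2.INTER_CUBIC)
    cv2.imwrite("pics/"+n,im)
NAMES=["stud_round_mid","stud_square_mid","stud_strip_mid","block_round","block_square","block_strip","mould_base","cover_handle","cast_part","cup_amber"]
def yaw(s):
    from scipy.spatial.transform import Rotation as Ro
    m=Ro.from_quat(s["tool_rot"]).as_matrix(); return np.degrees(np.arctan2(m[1,0],m[0,0])), m[:,2]
E
python3 - <<'E'
from h import *
np.set_printoptions(precision=1,suppress=True)
print(yaw(r.observe()))
for c in ["top","scene"]:
    d=r.snapshot(c)
    print(c,"campos",-cam(d)[0].T@cam(d)[1])
    for n in NAMES:
        for k in r.masks_of(c,n)[:3]:
            m=k["region"]; p=pts(d,m)
            if len(p)==0: continue
            rect=cv2.minAreaRect(p[:,:2].astype(np.float32))
            print(n,round(k["confidence"],2),m.sum(),np.array(k["bbox"])*[640,480,640,480],"med",np.median(p,0),"z95",np.percentile(p[:,2],[2,98]),"rect",np.array(rect[0]),np.array(rect[1]),round(rect[2],1))
    if c=="top": 
        save(d,"topc.png",4,(230,185,420,330))
        for (u,v) in [(100,100),(300,20),(300,60),(300,120),(450,30),(500,150)]:
            print(u,v,unproj(d,np.array([u*1.]),np.array([v*1.]),np.array([d["z_map"][v,u]*1.])))
E
```

```text
(np.float64(69.55618858603287), array([-0., -0., -1.]))
top campos [259.2 308.1 886.5]
stud_square_mid 0.75 224 [282.9 251.3 299.8 271.9] med [388.3 361.    6.9] z95 [ 2.4 45.4] rect [390.1 361.8] [31.9 29.8] 51.7
stud_strip_mid 0.75 214 [349.2 242.8 372.6 256.4] med [416.5 218.6   6.7] z95 [ 1.  44.9] rect [418.5 217.6] [19.2 52.8] 12.5
block_round 0.76 914 [282.3 201.4 311.2 237.7] med [476.2 346.9  21.7] z95 [13.  27.8] rect [481.3 346.6] [74.9 57. ] 4.6
block_square 0.76 892 [313.2 201.5 338.8 234. ] med [482.2 291.8  23.9] z95 [14.5 27.9] rect [483.4 291.4] [67.2 55.6] 6.9
block_strip 0.67 865 [256.2 204.9 287.  240. ] med [470.3 404.   23.8] z95 [15.6 28.2] rect [471.3 403.1] [66.  54.2] 6.1
mould_base 0.68 821 [243.9 197.8 349.4 243.4] med [466.2 301.6  24.7] z95 [ 5.6 39.5] rect [475.2 348.2] [ 70.7 216.7] 6.0
cover_handle 0.63 3070 [263.8 269.5 371.9 320. ] med [327.7 304.9   9.4] z95 [ 4.9 67.6] rect [331.7 304.8] [ 73.5 212.7] 9.9
cover_handle 0.29 912 [283.  202.  312.9 238.4] med [477.8 347.3  22.4] z95 [15.4 27.8] rect [477.9 347.2] [67.3 56.7] 6.7
cast_part 0.57 512 [3
[... 1354 characters left out ...]
4.7 294.5] med [445.6 305.3   8.2] z95 [ 1.  37.4] rect [467.9 350.3] [120.7 292.5] 23.8
cover_handle 0.81 5509 [283.5 257.2 440.4 352.3] med [320.3 310.2   7.8] z95 [ 0.1 65.3] rect [359.2 304.4] [135.4 223.2] 11.0
cast_part 0.74 810 [407.3 223.6 441.9 260.8] med [430.6 143.3  12.8] z95 [ 1.1 43.6] rect [455.6 129. ] [52.9 90.5] 63.3
cast_part 0.7 372 [376.1 242.8 406.2 273.3] med [413.3 218.5   7.4] z95 [ 0.9 42. ] rect [415.1 215.9] [17.4 51.6] 14.6
cast_part 0.48 1151 [233.9 247.6 287.7 286.1] med [459.7 397.1  21.3] z95 [ 9.5 25.3] rect [470.4 401.3] [70.7 57.4] 6.8
cup_amber 0.8 3451 [191.7 257.2 247.3 333.4] med [355.4 488.2  53.7] z95 [ 1.8 78.1] rect [430.3 468.3] [ 75.1 218.3] 77.7
```

View pics/topc.png

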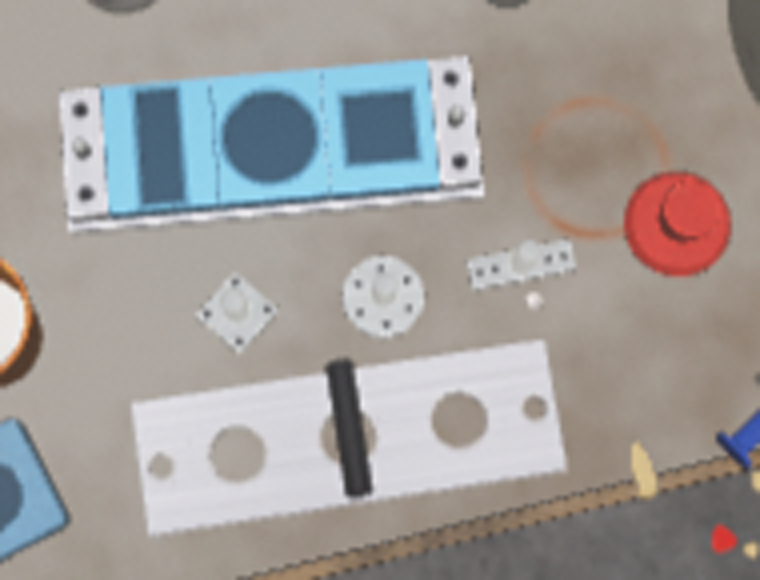

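Run:
```python
from h import *
from scipy.spatial.transform import Rotation as Ro
np.set_printoptions(precision=3,suppress=True)
s=r.observe(); d=r.snapshot("wrist"); R,t=cam(d); M=Ro.from_quat(s["tool_rot"]).as_matrix()
c=-R.T@t
print("cam in tool",M.T@(c-s["position"]),"cam axes(rows) in tool\n",R@M)
d=r.snapshot("top")
# tall things near the mould
v,u=np.mgrid[0:480,0:640]; z=d["z_map"].astype(float); P=unproj(d,u.astype(float),v.astype(float),z)
k=(z>0)&(P[...,0]>380)&(P[...,0]<700)&(P[...,1]>150)&(P[...,1]<560)&(P[...,2]>60)&(P[...,2]<240)
Q=P[k]
for x in range(380,700,20):
    q=Q[(Q[:,0]>=x)&(Q[:,0]<x+20)]
    if len(q): print(x,len(q),"y",q[:,1].min(),q[:,1].max(),"zmax",q[:,2].max())
```

```text
cam in tool [  -0.875  -75.407 -163.207] cam axes(rows) in tool
 [[ 1.    -0.001 -0.   ]
 [ 0.001  0.966 -0.26 ]
 [ 0.001  0.26   0.966]]
380 96 y 454.2124249235023 517.8447186495381 zmax 82.28647804331963
400 72 y 466.4446247630155 506.0529950372717 zmax 81.49269334235466
460 1 y 559.537171641698 559.537171641698 zmax 61.19873923267579
480 2 y 559.2711405586158 559.5801093163218 zmax 63.540996728933116
500 371 y 516.0103404947569 556.7462332677367 zmax 137.6954938594919
520 720 y 492.7644106287695 559.9167625635154 zmax 169.63561867844066
540 749 y 213.96970809081355 559.3351201075959 zmax 170.48782375995432
560 943 y 207.5458413709514 544.6781875631946 zmax 168.68227635994853
580 555 y 211.61215844154597 559.2226911857781 zmax 224.00773764318785
600 847 y 283.2281191307743 559.939193335863 zmax 226.05360916992896
620 2341 y 236.23766944758657 559.911042744913 zmax 239.79870710558336
640 2020 y 233.19632224501933 557.7763143279182 zmax 239.99100025778907
660 2098 y 228.2176669204832 559.4674130321139 zmax 239.60105690344585
680 2551 y 155.48141602495866 559.4777757605203 zmax 239.87942298235822
```

jog_arm(series=[[0.03,-0.05,0,0,0,0.1,0.06],[0.03,-0.05,0,0,0,0.1,0.06],[0.03,-0.05,0.005,0,0,0.1,0.06],[0.03,-0.05,0.005,0,0,0.1,0.06],[0.02,-0.045,0.01,0,0,0.065,0.06],[0.02,-0.045,0.01,0,0,0,0.06],[0,0,0,0,0,0,0.06],[0,0,0,0,0,0,0.06]])

```text
t: 2.35
position: [378.1, 296.1, 249.5]
tool_rot: [0.668, 0.744, 0.0, -0.0]
force: [-0.5, -0.1, -0.0]
grip_width: 60.4
```

```bash
cat >> h.py <<'E'
def look(tag,names=NAMES,c="wrist"):
    s=r.observe(); d=r.snapshot(c); save(d,tag+".png"); np.savez(tag+".npz",**{k:d[k] for k in d},pos=s["position"])
    print("pos",s["position"],"yaw",yaw(s))
    for n in names:
        for k in r.masks_of(c,n)[:2]:
            m=k["region"]; p=pts(d,m)
            if len(p)==0: continue
            rect=cv2.minAreaRect(p[:,:2].astype(np.float32))
            print(n,round(k["confidence"],2),m.sum(),(np.array(k["bbox"])*[640,480,640,480]).round(),"med",np.median(p,0),"z",np.percentile(p[:,2],[2,98]),"rect",np.array(rect[0]),np.array(rect[1]),round(rect[2],1))
    return d
E
python3 - <<'E'
from h import *
np.set_printoptions(precision=1,suppress=True)
look("w1")
E
```

```text
pos [378.1 296.1 249.5] yaw (np.float64(96.2102554426555), array([ 0.,  0., -1.]))
stud_round_mid 0.58 1182 [289. 211. 329. 250.] med [395.7 287.3   3.1] z [ 0.9 40.2] rect [398.4 287.3] [40.6 40.9] 80.6
stud_square_mid 0.84 824 [364. 211. 403. 247.] med [386.3 359.2   3.3] z [ 0.7 40.6] rect [388.8 362.1] [31.2 30.5] 51.6
stud_strip_mid 0.89 885 [219. 234. 269. 258.] med [414.6 219.9   3.2] z [-2.1 40.4] rect [420.5 217.7] [24.4 56.6] 13.3
block_round 0.57 3169 [329. 275. 385. 340.] med [475.4 346.3  18.3] z [ 9.9 23.2] rect [437.4 342.9] [144.7  56. ] 6.1
block_square 0.87 3190 [277. 281. 332. 339.] med [480.6 291.1  20.9] z [ 9.8 23.2] rect [482.2 291.1] [66.7 55.3] 5.9
block_strip 0.66 963 [381. 280. 442. 341.] med [444.9 414.2  21.2] z [ 6.8 23.2] rect [423.6 385.7] [151.9  70.5] 20.6
block_strip 0.48 5755 [474. 205. 573. 284.] med [374.9 497.7  47.1] z [ 4.8 76.5] rect [386.7 511.9] [123.3  78.2] 75.8
mould_base 0.59 3192 [258. 271. 455. 341.] med [458.2 336.5  21.4] z [ 2.1 35.6] rect [436.1 344.9] [146.2 218.3] 6.5
cover_handle 0.69 12732 [221. 125. 440. 207.] med [325.8 303.2   5.9] z [ 1.5 64.2] rect [328.1 304.4] [ 69.5 216.3] 10.3
cast_part 0.76 2130 [134. 229. 194. 277.] med [433.5 143.1  10.5] z [ 1.8 41.9] rect [438.9 137.1] [55.2 53. ] 73.8
cup_amber 0.64 5847 [476. 205. 572. 284.] med [375.  497.5  46.9] z [ 0.2 76.5] rect [380.9 513.6] [122.8  79.9] 65.8
```

View pics/w1.png

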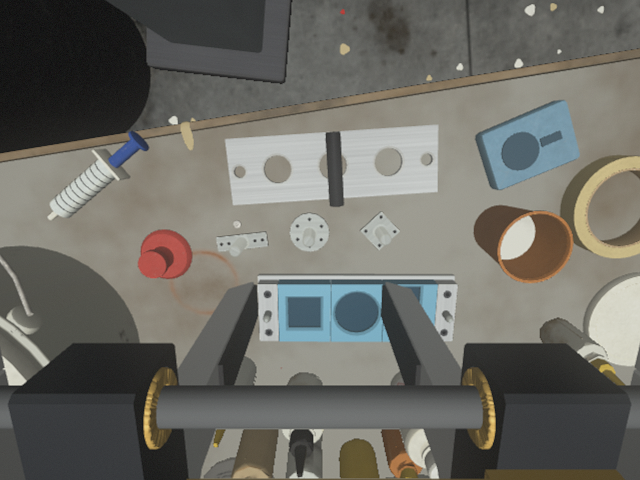

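The wrist view shows the studs at (243,242) strip, (309,232) round and (380,230) square. The mould is at (357,308) with cavities square, round, strip from left to right, and the handle is at (335,168). Next I'll refine these positions from the depth maps.

```bash
cat > meas.py <<'E'
from h import *
np.set_printoptions(precision=1,suppress=True)
def cloud(d):
    v,u=np.mgrid[0:480,0:640]; z=d["z_map"].astype(float); P=unproj(d,u.astype(float),v.astype(float),z); P[z<=0]=1e6; return P
def near(P,c,rad,z0,z1):
    k=(np.hypot(P[...,0]-c[0],P[...,1]-c[1])<rad)&(P[...,2]>z0)&(P[...,2]<z1); return P[k]
def rect(q):
    a=cv2.minAreaRect(q[:,:2].astype(np.float32)); return np.array(a[0]),np.array(a[1]),round(a[2],1)
if __name__=="__main__":
  for c in ["wrist","top","scene"]:
    d=r.snapshot(c); P=cloud(d); print(c,"bench z",np.median(near(P,(400,320),20,-20,20)[:,2]))
    for n,xy in [("round",(396,290)),("square",(388,361)),("strip",(417,219))]:
        t=near(P,xy,25,36,50); print(n,"top",len(t),t.mean(0) if len(t) else "", (t[:,:2].min(0)+t[:,:2].max(0))/2 if len(t) else "", np.median(t[:,2]) if len(t) else "")
        h=near(P,xy,35,3,9); print("   head",len(h),rect(h))
    q=P[(np.abs(P[...,0]-478)<60)&(np.abs(P[...,1]-347)<125)&(P[...,2]>20)&(P[...,2]<28)]; print("mould top",len(q),rect(q),np.median(q[:,2]))
    for sx in (+1,-1):
        t=near(P,(478-sx*94.5*.108,347+sx*94.5*.994),14,30,45); 
        if len(t): print(" pin",t.mean(0),len(t))
    q=near(P,(330,304),45,50,75); print("handle",len(q),rect(q),np.median(q[:,2]),np.percentile(q[:,2],95))
    q=P[(np.abs(P[...,0]-330)<65)&(np.abs(P[...,1]-304)<125)&(P[...,2]>4.5)&(P[...,2]<14)]; q=q[(q[:,0]-330)*.985+(q[:,1]-304)*.17<45]; print("cover",len(q),rect(q),np.median(q[:,2]))
E
python3 meas.py
```

```text
wrist bench z -2.0167304156296533
round top 117 [398.3 287.5  39.4] [398.7 287.5] 39.45826537340334
   head 498 (array([390.9, 284.2]), array([55.9, 40.2]), 21.4)
square top 123 [388.5 361.2  39.5] [388.7 361.6] 39.530636226639814
   head 305 (array([388.7, 361.2]), array([29.5, 29.7]), 51.3)
strip top 119 [416.1 217.4  39.3] [416.7 217.2] 39.37291493019728
   head 257 (array([416.2, 217.3]), array([15.9, 53.2]), 12.4)
mould top 5948 (array([476.3, 346.8]), array([ 66.4, 210.1]), 6.2) 21.84021951643406
 pin [465.  439.6  35.9] 61
 pin [485.4 253.3  35.8] 58
handle 1099 (array([327. , 303.8]), array([64., 13.]), 9.9) 63.14910539444621 65.0323151605755
cover 10656 (array([327., 304.]), array([ 66.1, 210.4]), 10.0) 5.903209084698217
top bench z 1.1931457756576238
round top 0   
   head 29 (array([374.1, 304.9]), array([48.1, 16.7]), 48.0)
square top 3 [384.7 362.1  39.4] [384.8 362.4] 37.96697105226437
   head 166 (array([375.6, 362.9]), array([67.2, 38.8]), 79.9)
strip top 0   
   head 0 (array([0., 0.]), array([0., 0.]), 0.0)
mould top 185 (array([467.3, 444.8]), array([66.4, 14.9]), 
[... 267 characters left out ...]
 top 23 [399.1 288.5  41.4] [399.2 287.5] 41.93869828125726
   head 249 (array([389.9, 288.6]), array([41.3, 57.4]), 78.4)
square top 55 [387.3 362.   40.1] [388.4 361.7] 40.57092698974498
   head 237 (array([388.4, 361.6]), array([30. , 33.6]), 51.4)
strip top 47 [414.8 217.8  40.3] [415.9 217.4] 40.96314812477535
   head 182 (array([412.6, 215. ]), array([27.4, 53.9]), 11.4)
mould top 2084 (array([477.5, 339.4]), array([ 71. , 198.1]), 5.9) 23.778114902962812
 pin [466.2 439.7  40.1] 12
 pin [485.4 253.1  35.7] 36
handle 452 (array([326. , 305.3]), array([66.8, 15.3]), 13.6) 63.21028695256388 66.56813009647428
cover 3960 (array([333.2, 304.4]), array([ 82.3, 212.5]), 9.8) 7.818970899097659
```

jog_arm(series=[[0.0204,-0.0086,-0.04,0,0,0,0.045],[0,0,-0.045,0,0,0,0.045],[0,0,-0.045,0,0,0,0.045],[0,0,-0.03,0,0,0,0.045],[0,0,0,0,0,0,0.045],[0,0,0,0,0,0,0.045]])

```text
t: 3.8
position: [399.2, 287.4, 90.6]
tool_rot: [0.668, 0.744, 0.001, 0.0]
force: [-0.5, 0.0, 0.0]
grip_width: 45.0
```

Run:
```python
from meas import *
s=r.observe(); print(s["position"],s["force"])
d=r.snapshot("wrist"); save(d,"w2.png"); P=cloud(d)
t=near(P,(398,287),25,34,50); print(t.mean(0),(t[:,:2].min(0)+t[:,:2].max(0))/2,len(t))
h=near(P,(398,287),28,1.5,9); print(rect(h),np.median(h[:,2]))
```

```text
[399.2 287.4  90.6] [-0.5  0.   0. ]
[398.  287.1  39.2] [398.7 287.2] 362
(array([398.7, 287.1]), array([41.2, 40.9]), 40.6) 2.9809025451438003
```

View pics/w2.png

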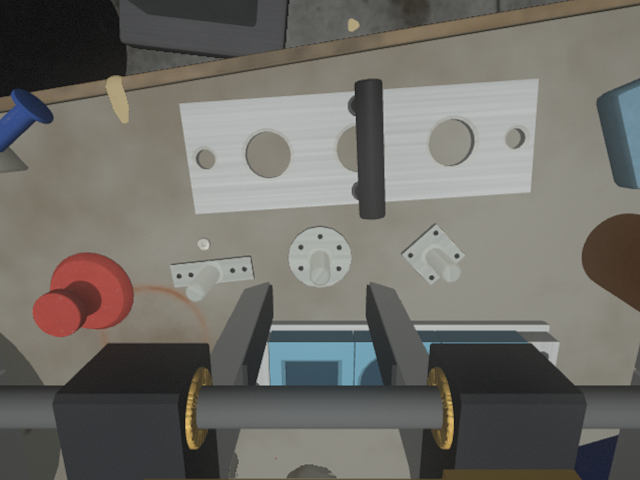

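jog_arm(series=[[-0.0005,0,-0.035,0,0,0,0.045],[0,0,-0.03,0,0,0,0.045],[0,0,0,0,0,0,0.045],[0,0,0,0,0,0,0.0],[0,0,0,0,0,0,0.0],[0,0,0,0,0,0,0.0],[0,0,0,0,0,0,0.0],[0,0,0,0,0,0,0.0]])

```text
t: 4.85
position: [398.4, 287.2, 24.9]
tool_rot: [0.668, 0.744, 0.0, 0.0]
force: [-1.9, -0.7, 8.5]
grip_width: 11.3
```

jog_arm(series=[[0,0,0.02,0,0,0,0],[0,0,0.04,0,0,0,0],[0,0,0.02,0,0,0,0],[0.03,0.02,0,0,0,0,0],[0.03,0.025,0,0,0,0,0],[0.0178,0.0146,0,0,0,0,0],[0,0,0,0,0,0,0],[0,0,0,0,0,0,0]])

```text
t: 5.85
position: [475.4, 346.1, 104.2]
tool_rot: [0.668, 0.744, -0.0, -0.0]
force: [0.0, -0.3, -1.2]
grip_width: 11.3
```

Run:
```python
from meas import *
s=r.observe(); print(s["position"],s["force"],s["grip_width"])
d=r.snapshot("wrist"); save(d,"w3.png"); P=cloud(d)
c=(476,347)
q=P[(np.abs(P[...,0]-478)<60)&(np.abs(P[...,1]-347)<125)&(P[...,2]>19)&(P[...,2]<26)]; print("mould top",len(q),rect(q),np.median(q[:,2]))
for n,b in [("sq",(482.2,291.1)),("rd",c),("st",(470,402.5))]:
    t=near(P,b,26,12,18.5); print(n,len(t),rect(t),np.median(t[:,2]))
```

```text
[475.4 346.1 104.2] [ 0.  -0.3 -1.2] 11.288837276953677
mould top 19880 (array([459. , 338.2]), array([105., 223.]), 5.9) 21.804936307540924
sq 2702 (array([483.5, 290.5]), array([35.5, 35.8]), 6.6) 15.16346322305844
rd 1878 (array([468.7, 346. ]), array([30.3, 47. ]), 4.1) 15.222620864795825
st 2316 (array([470. , 402.8]), array([51.9, 20.9]), 6.0) 15.2030245408062
```

View pics/w3.png

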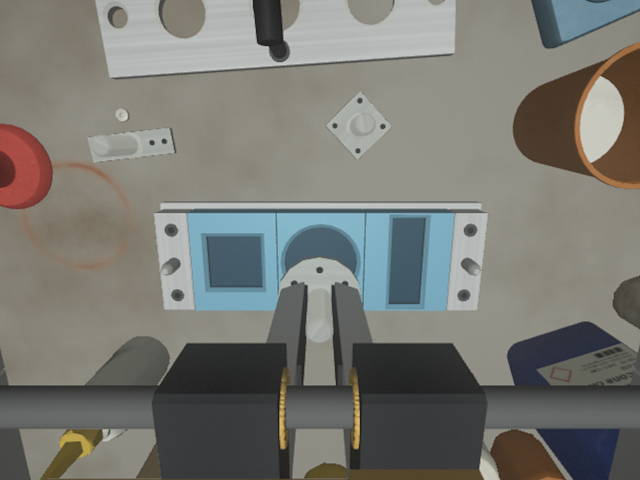

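Run:
```python
from meas import *
d=r.snapshot("wrist"); P=cloud(d)
for zlo,zhi in [(12,18.5),(13.5,16.5),(12,20)]:
  for n,b in [("sq",(483,290.7)),("st",(471,402.5))]:
    t=near(P,b,34,zlo,zhi)
    a=np.radians(6.2); u=(t[:,:2]-b)@np.array([[np.cos(a),-np.sin(a)],[np.sin(a),np.cos(a)]])
    t=t[(np.abs(u[:,0])<32)&(np.abs(u[:,1])<21)]; print(n,zlo,len(t),rect(t))
# top face of blocks
k=(P[...,2]>20)&(P[...,2]<23.5); a=np.radians(6.2)
Q=P[k]; u=(Q[:,:2]-(476.5,346.7))@np.array([[np.cos(a),-np.sin(a)],[np.sin(a),np.cos(a)]])
k2=(np.abs(u[:,0])<45)&(np.abs(u[:,1])<110)
for y0,y1 in [(-106,-85),(-80,-30),(30,80),(85,106)]:
    w=u[k2&(u[:,1]>y0)&(u[:,1]<y1)]; print(y0,np.percentile(w[:,0],[.5,99.5]),np.percentile(w[:,1],[.5,99.5]))
w=u[k2]; print("ymm",w[:,1].min(),w[:,1].max())
for sx in (+1,-1):
    t=near(P,(476.5-sx*94.5*.108,346.7+sx*94.5*.994),14,32,45); print(" pin",t.mean(0),t.min(0),t.max(0))
# held head
R,tt=cam(d); 
t=near(P,(476,347),40,68,80); print("held head",rect(t),np.median(t[:,2]),len(t))
```

```text
sq 12 2698 (array([483.4, 291. ]), array([35.7, 35.9]), 6.4)
st 12 2715 (array([471.4, 402.4]), array([59.7, 21.6]), 6.5)
sq 13.5 2533 (array([484. , 290.6]), array([34.4, 34.8]), 6.2)
st 13.5 2537 (array([471.8, 402.9]), array([58.5, 20.6]), 6.4)
sq 12 2962 (array([486.6, 291. ]), array([57.8, 39.9]), 10.1)
st 12 3014 (array([471.2, 403.6]), array([64.6, 30.9]), 11.7)
-106 [-32.4  32.2] [-104.9  -85. ]
-80 [-32.6  33.1] [-79.8 -30.2]
30 [-32.7  33. ] [30.1 79.9]
85 [-32.6  33.2] [ 85.1 104.6]
ymm -105.35173839878196 104.74371865567997
 pin [465.7 439.2  36.4] [462.4 435.9  32. ] [469.8 443.9  40.1]
 pin [486.1 253.8  36.4] [483.  249.5  32. ] [490.2 256.8  40.1]
held head (array([461.5, 344.2]), array([12.9, 38.6]), 5.3) 79.10501159459449 83
```

jog_arm(series=[[0.0016,0.0005,-0.025,0,0,0,0],[0,0,-0.02,0,0,0,0],[0,0,-0.006,0,0,0,0],[0,0,-0.004,0,0,0,0],[0,0,-0.003,0,0,0,0],[0,0,-0.002,0,0,0,0],[0,0,-0.0015,0,0,0,0],[0,0,0,0,0,0,0]])

```text
t: 6.95
position: [477.6, 347.1, 42.9]
tool_rot: [0.668, 0.744, -0.0, 0.0]
force: [-0.3, 0.1, -0.3]
grip_width: 11.1
```

jog_arm(series=[[0,0,-0.001,0,0,0,0],[0,0,0,0,0,0,0],[0,0,0,0,0,0,0.03],[0,0,0,0,0,0,0.03],[0,0,0,0,0,0,0.03],[0,0,0.04,0,0,0,0.03],[0,0,0.04,0,0,0,0.04],[-0.03,0.005,0.01,0,0,-0.15,0.04],[-0.03,0.005,0,0,0,-0.18,0.04],[-0.025,0.004,0,0,0,-0.18,0.04],[0,0,0,0,0,-0.18,0.04],[0,0,0,0,0,-0.1,0.04]])

```text
t: 8.45
position: [392.3, 361.3, 132.1]
tool_rot: [0.904, 0.428, 0.0, -0.0]
force: [-0.6, 0.5, -0.3]
grip_width: 40.0
```

Run:
```python
from meas import *
s=r.observe(); print(s["position"],s["force"],s["grip_width"],yaw(s)[0])
d=r.snapshot("wrist"); save(d,"w4.png"); P=cloud(d)
t=near(P,(388,361),25,34,50); print("sq top",(t[:,:2].min(0)+t[:,:2].max(0))/2,len(t))
h=near(P,(388,361),26,1,6); print("sq head",rect(h),np.median(h[:,2]))
t=near(P,(477,347),25,51,65);
if len(t): print("round stud top",t.mean(0),np.percentile(t[:,2],90))
```

```text
[392.3 361.3 132.1] [-0.6  0.5 -0.3] 40.018936467365954 50.70901467230388
sq top [389.2 361.8] 258
sq head (array([389.5, 361.5]), array([29.8, 30.1]), 50.5) 2.9449768208476756
```

View pics/w4.png

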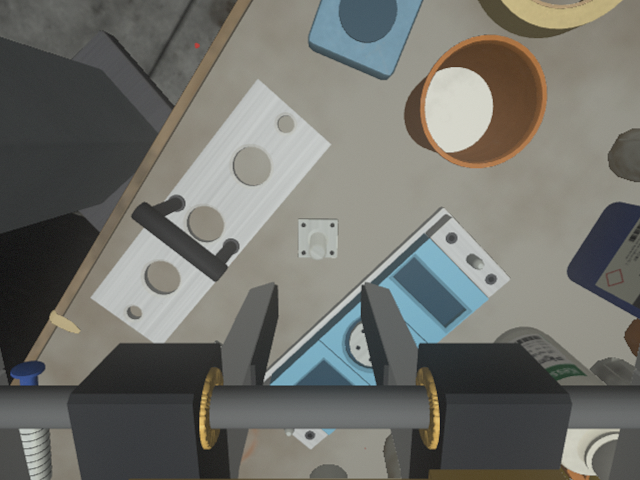

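jog_arm(series=[[-0.0032,0.0003,-0.03,0,0,0,0.04],[0,0,-0.04,0,0,0,0.04],[0,0,-0.03,0,0,0,0.04],[0,0,-0.007,0,0,0,0.04],[0,0,0,0,0,0,0.04],[0,0,0,0,0,0,0.0],[0,0,0,0,0,0,0.0],[0,0,0,0,0,0,0.0],[0,0,0,0,0,0,0.0],[0,0,0,0,0,0,0.0]])

```text
t: 9.75
position: [389.5, 361.6, 25.3]
tool_rot: [0.903, 0.43, 0.0, -0.0]
force: [-0.3, -0.9, 7.5]
grip_width: 11.5
```

jog_arm(series=[[0,0,0.02,0,0,0,0],[0,0,0.04,0,0,0,0],[0,0,0.025,0,0,0.1,0],[0.02,-0.02,0,0,0,0.17,0],[0.03,-0.02,0,0,0,0.18,0],[0.03,-0.02,0,0,0,0.18,0],[0.0137,-0.0107,0,0,0,0.162,0],[0,0,0,0,0,0,0],[0,0,0,0,0,0,0],[0,0,0,0,0,0,0]])

```text
t: 11.0
position: [482.3, 291.5, 110.0]
tool_rot: [0.667, 0.745, -0.0, -0.0]
force: [-0.3, -0.1, -0.4]
grip_width: 11.3
```

Run:
```python
from meas import *
s=r.observe(); print(s["position"],s["force"],s["grip_width"],yaw(s)[0])
d=r.snapshot("wrist"); save(d,"w5.png"); P=cloud(d)
t=near(P,(477,347),25,51,65);
if len(t): print("round stud top",t.mean(0),np.percentile(t[:,2],90))
for n,b in [("sq",(483,290.7)),("st",(471,402.5))]:
    t=near(P,b,34,13,17)
    a=np.radians(6.2); u=(t[:,:2]-b)@np.array([[np.cos(a),-np.sin(a)],[np.sin(a),np.cos(a)]])
    t=t[(np.abs(u[:,0])<32)&(np.abs(u[:,1])<21)]; print(n,len(t),rect(t))
```

```text
[482.3 291.5 110. ] [-0.3 -0.1 -0.4] 11.30804859027084 96.27873179852247
round stud top [477.3 346.   56.1] 57.61959289347699
sq 1675 (array([477.5, 290.3]), array([22.4, 35.1]), 6.6)
st 2462 (array([471.6, 403.5]), array([58.4, 20.6]), 6.6)
```

View pics/w5.png

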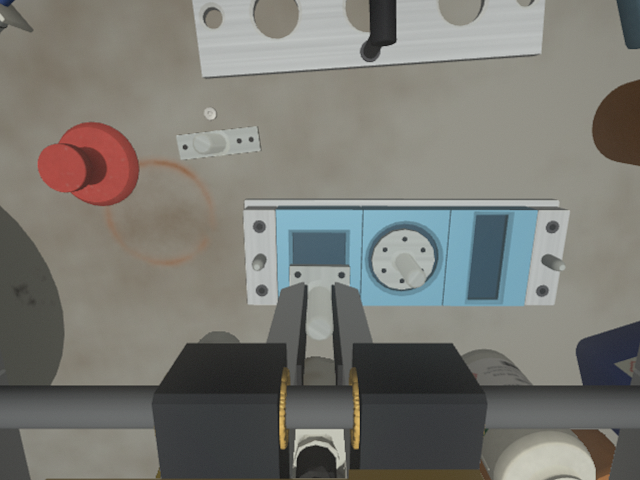

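jog_arm(series=[[0.001,-0.0003,-0.03,0,0,0,0],[0,0,-0.02,0,0,0,0],[0,0,-0.007,0,0,0,0],[0,0,-0.004,0,0,0,0],[0,0,-0.003,0,0,0,0],[0,0,-0.002,0,0,0,0],[0,0,-0.001,0,0,0,0],[0,0,0,0,0,0,0]])

```text
t: 12.05
position: [484.2, 290.5, 43.0]
tool_rot: [0.667, 0.745, 0.0, 0.0]
force: [-0.3, 1.5, -0.2]
grip_width: 11.3
```

jog_arm(series=[[0,0,-0.001,0,0,0,0],[0,0,0,0,0,0,0.03],[0,0,0,0,0,0,0.03],[0,0,0,0,0,0,0.03],[0,0,0.04,0,0,0,0.03],[0,0,0.045,0,0,-0.14,0.04],[-0.02,-0.02,0,0,0,-0.185,0.04],[-0.02,-0.02,0,0,0,-0.185,0.04],[-0.02,-0.02,0,0,0,-0.185,0.04],[-0.008,-0.0132,0,0,0,-0.185,0.04],[0,0,0,0,0,-0.185,0.04],[0,0,0,0,0,-0.185,0.04]])

```text
t: 13.55
position: [416.1, 217.2, 127.1]
tool_rot: [0.978, 0.211, 0.0, -0.0]
force: [0.1, 0.1, -0.1]
grip_width: 40.1
```

jog_arm(series=[[0,0,0,0,0,-0.185,0.04],[0,0,0,0,0,-0.028,0.04],[0,0,0,0,0,0,0.04],[0,0,0,0,0,0,0.04]])

```text
t: 14.05
position: [416.1, 217.2, 126.9]
tool_rot: [0.994, 0.11, -0.0, -0.0]
force: [-0.2, -0.4, 0.3]
grip_width: 40.4
```

Run:
```python
from meas import *
s=r.observe(); print(s["position"],s["force"],s["grip_width"],yaw(s)[0])
d=r.snapshot("wrist"); save(d,"w6.png"); P=cloud(d)
t=near(P,(416.5,217.3),25,34,50); print("top",(t[:,:2].min(0)+t[:,:2].max(0))/2,len(t))
h=near(P,(416.5,217.3),34,1,6); print("head",rect(h),np.median(h[:,2]))
```

```text
[416.1 217.2 126.9] [-0.2 -0.4  0.3] 40.42319125331922 12.63739457667961
top [417.3 216.9] 268
head (array([410.1, 215.2]), array([30.1, 54.4]), 13.1) 2.8788213632968387
```

View pics/w6.png

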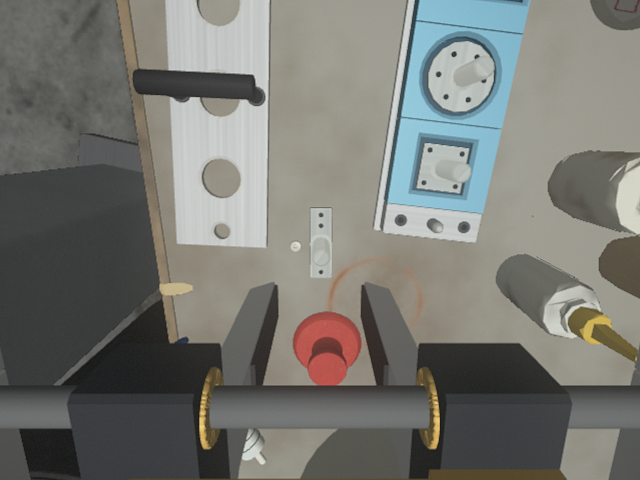

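Run:
```python
from meas import *
d=r.snapshot("wrist"); P=cloud(d)
q=P[240:253,289:302].reshape(-1,3); print(q[:,2].max(),np.median(q,0), P[270,280])
h=P[205:281,308:336].reshape(-1,3); h=h[(h[:,2]>1)&(h[:,2]<6)]; print(rect(h))
```

```text
1.5808893617739221 [398.9 209.7  -0.9] [391.5 188.2  -1.1]
(array([417. , 216.9]), array([15.7, 54.2]), 13.1)
```

jog_arm(series=[[0.0008,-0.0002,-0.03,0,0,0,0.04],[0,0,-0.04,0,0,0,0.04],[0,0,-0.025,0,0,0,0.04],[0,0,-0.0065,0,0,0,0.04],[0,0,0,0,0,0,0.04],[0,0,0,0,0,0,0.0],[0,0,0,0,0,0,0.0],[0,0,0,0,0,0,0.0],[0,0,0,0,0,0,0.0],[0,0,0,0,0,0,0.0]])

```text
t: 15.4
position: [417.1, 217.2, 25.7]
tool_rot: [0.994, 0.109, 0.0, -0.0]
force: [-1.5, -0.6, 7.3]
grip_width: 11.2
```

jog_arm(series=[[0,0,0.02,0,0,0,0],[0,0,0.04,0,0,0,0],[0,0,0.03,0,0,0.16,0],[0,0.01,0,0,0,0.185,0],[0,0.02,0,0,0,0.185,0],[0,0.02,0,0,0,0.185,0],[0,0.02,0,0,0,0.185,0],[0,0.02,0,0,0,0.185,0],[0.01,0.02,0,0,0,0.185,0],[0.01,0.02,0,0,0,0.185,0],[0.01,0.02,0,0,0,0.005,0],[0.01,0.02,0,0,0,0,0]])

```text
t: 16.9
position: [457.2, 387.5, 115.3]
tool_rot: [0.668, 0.744, -0.0, 0.0]
force: [0.3, -0.5, -0.3]
grip_width: 11.2
```

jog_arm(series=[[0.0139,0.0153,0,0,0,0,0],[0,0,0,0,0,0,0],[0,0,0,0,0,0,0],[0,0,0,0,0,0,0]])

```text
t: 17.4
position: [470.5, 401.8, 115.5]
tool_rot: [0.668, 0.744, -0.0, 0.0]
force: [-1.0, -0.8, -1.0]
grip_width: 11.3
```

Run:
```python
from meas import *
s=r.observe(); print(s["position"],s["force"],s["grip_width"],yaw(s)[0])
d=r.snapshot("wrist"); save(d,"w7.png"); P=cloud(d)
for n,b in [("rd",(477,346)),("sq",(483,290.7))]:
    t=near(P,b,25,51,65);
    if len(t): print(n,"stud top",t.mean(0),np.percentile(t[:,2],90))
h=P[250:330,270:370].reshape(-1,3); h=h[(h[:,2]>75)&(h[:,2]<100)]; print(len(h),rect(h),np.median(h,0))
```

```text
[470.5 401.8 115.5] [-1.  -0.8 -1. ] 11.259820754692972 96.12942473240824
rd stud top [477.3 347.3  56.1] 57.4355029216879
sq stud top [482.8 291.1  55.8] 57.462979656897886
1277 (array([457.9, 399.9]), array([23. , 15.7]), 7.5) [457.1 399.8  92.7]
```

View pics/w7.png

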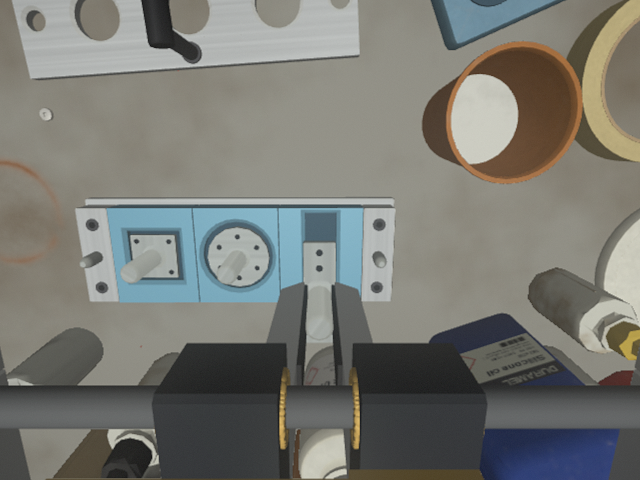

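jog_arm(series=[[0,0.0006,-0.03,0,0,0,0],[0,0,-0.02,0,0,0,0],[0,0,-0.007,0,0,0,0],[0,0,0,0,0,0,0]])

```text
t: 17.95
position: [470.7, 402.8, 58.3]
tool_rot: [0.668, 0.744, -0.0, 0.0]
force: [-0.8, -0.3, -0.3]
grip_width: 11.3
```

Run:
```python
from meas import *
s=r.observe(); print(s["position"],s["force"],s["grip_width"],yaw(s)[0])
d=r.snapshot("wrist"); save(d,"w8.png",3,(230,150,430,340)); P=cloud(d)
a=np.radians(6.3); R2=np.array([[np.cos(a),-np.sin(a)],[np.sin(a),np.cos(a)]])
u=P.copy(); u[...,:2]=(P[...,:2]-(471,402.5))@R2
uu=u.reshape(-1,3)
for nm,z0,z1 in [("head",31,45),("floor",12.5,17),("blocktop",20.5,23.5)]:
    q=uu[(np.abs(uu[:,0])<36)&(np.abs(uu[:,1])<(12 if nm!="blocktop" else 27))&(uu[:,2]>z0)&(uu[:,2]<z1)]
    print(nm,len(q),"x",np.percentile(q[:,0],[0,.5,1,2,50]),"y",np.percentile(q[:,1],[.5,2,98,99.5]),np.median(q[:,2]))
```

```text
[470.7 402.8  58.3] [-0.8 -0.3 -0.3] 11.301523900660044 96.14086144925137
head 1802 x [-28.1 -27.9 -27.9 -27.8 -14.9] y [-8.2 -7.8  7.5  7.6] 35.53449215220108
floor 713 x [-33.3 -33.3 -33.2 -33.2 -25.1] y [-10.9 -10.8  10.1  11. ] 15.21869072734724
blocktop 4259 x [-33.4 -33.2 -33.1 -33.  -15.9] y [-26.9 -26.6  26.5  26.9] 21.862229250060484
```

View pics/w8.png

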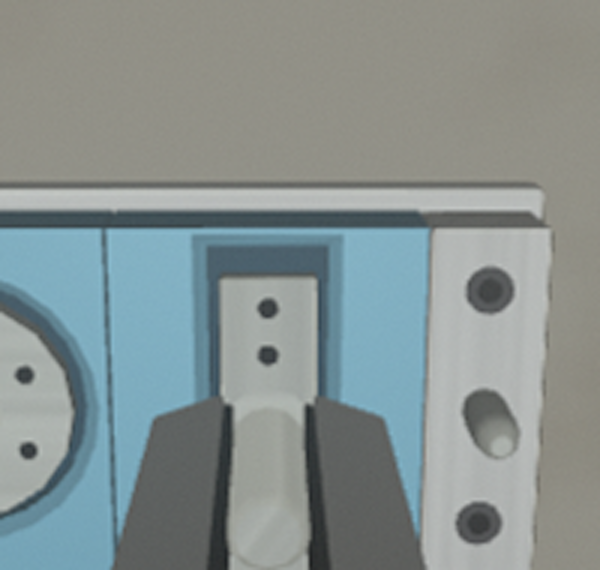

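jog_arm(series=[[0.0007,0.0001,-0.005,0,0,0,0],[0,0,-0.004,0,0,0,0],[0,0,-0.003,0,0,0,0],[0,0,-0.002,0,0,0,0],[0,0,-0.001,0,0,0,0],[0,0,0,0,0,0,0]])

```text
t: 18.75
position: [471.5, 403.0, 43.4]
tool_rot: [0.668, 0.744, -0.0, 0.0]
force: [0.5, 0.3, -0.2]
grip_width: 11.7
```

jog_arm(series=[[0,0,-0.0007,0,0,0,0],[0,0,0,0,0,0,0.03],[0,0,0,0,0,0,0.03],[0,0,0,0,0,0,0.03],[0,0,0.04,0,0,0,0.03],[0,0,0.05,0,0,0,0.05],[-0.03,-0.02,0.04,0,0,0.03,0.05],[-0.03,-0.025,0,0,0,0.036,0.05],[-0.04,-0.025,0,0,0,0,0.05],[-0.0445,-0.029,0,0,0,0,0.05],[0,0,0,0,0,0,0.05],[0,0,0,0,0,0,0.05]])

```text
t: 20.25
position: [327.5, 304.5, 173.2]
tool_rot: [0.643, 0.766, 0.001, 0.0]
force: [0.6, 0.0, 0.7]
grip_width: 49.6
```

Run:
```python
from meas import *
s=r.observe(); print(s["position"],s["force"],s["grip_width"],yaw(s)[0])
d=r.snapshot("wrist"); save(d,"w9.png"); P=cloud(d)
for n,b in [("rd",(477,346)),("sq",(483,290.7)),("st",(471,403))]:
    t=near(P,b,25,51,65);
    if len(t): print(n,"stud top",t.mean(0),np.percentile(t[:,2],90))
q=near(P,(327,304),45,50,75); print("handle",len(q),rect(q),np.median(q[:,2]),np.percentile(q[:,2],98))
q=P[(np.abs(P[...,0]-330)<65)&(np.abs(P[...,1]-304)<125)&(P[...,2]>4)&(P[...,2]<10)]; print("cover",len(q),rect(q),np.median(q[:,2]))
for sx in (1,-1):
    t=near(P,(476.8-sx*94.5*.108,346.6+sx*94.5*.994),14,32,45); print(" pin",t.mean(0),(t.min(0)+t.max(0))/2)
```

```text
[327.5 304.5 173.2] [0.6 0.  0.7] 49.5778092171673 99.92707838066578
rd stud top [480.5 347.2  57.1] 57.97788076101584
st stud top [472.7 401.   56.8] 57.71297985041629
handle 1557 (array([326.8, 303.7]), array([63.8, 13. ]), 9.9) 63.19830350881918 65.1728388926143
cover 15122 (array([326.8, 303.8]), array([ 66.2, 210.5]), 10.0) 5.868823267386501<stdin>:10: RuntimeWarning: Mean of empty slice.
  ret = um.true_divide(
Traceback (most recent call last):
ValueError: zero-size array to reduction operation minimum which has no identity
```

View pics/w9.png

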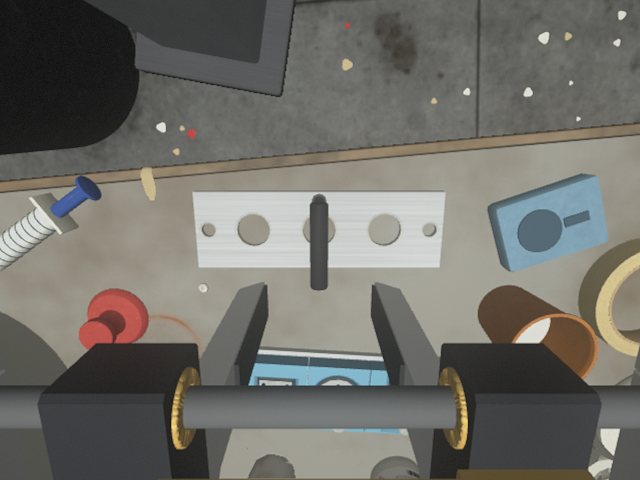

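jog_arm(series=[[-0.0007,-0.0008,-0.04,0,0,0,0.05],[0,0,-0.04,0,0,0,0.05],[0,0,-0.028,0,0,0,0.05],[0,0,-0.01,0,0,0,0.05],[0,0,0,0,0,0,0.05],[0,0,0,0,0,0,0.0],[0,0,0,0,0,0,0.0],[0,0,0,0,0,0,0.0],[0,0,0,0,0,0,0.0],[0,0,0,0,0,0,0.0]])

```text
t: 21.55
position: [326.4, 303.4, 54.9]
tool_rot: [0.643, 0.766, 0.0, 0.0]
force: [-0.6, -0.6, 4.9]
grip_width: 12.0
```

jog_arm(series=[[0,0,0.01,0,0,0,0],[0,0,0.02,0,0,0,0],[0,0,0.025,0,0,0,0],[0,0,0.025,0,0,0,0],[0.01,0.003,0.01,0,0,-0.015,0],[0.02,0.005,0,0,0,-0.025,0],[0.03,0.008,0,0,0,-0.025,0],[0.03,0.009,0,0,0,0,0],[0.03,0.009,0,0,0,0,0],[0.02,0.006,0,0,0,0,0],[0.01,0.003,0,0,0,0,0],[0,0,0,0,0,0,0]])

```text
t: 23.05
position: [476.4, 346.0, 144.2]
tool_rot: [0.668, 0.744, -0.0, 0.0]
force: [0.2, -0.3, -3.6]
grip_width: 12.1
```

jog_arm(series=[[0,0,0,0,0,0,0],[0,0,0,0,0,0,0]])

```text
t: 23.3
position: [475.8, 346.2, 144.9]
tool_rot: [0.668, 0.744, -0.0, -0.0]
force: [1.0, 0.8, -3.6]
grip_width: 12.2
```

Run:
```python
from meas import *
s=r.observe(); print(s["position"],s["force"],s["ft_torque"],s["grip_width"],yaw(s)[0])
for c in ["wrist","top","scene"]:
    d=r.snapshot(c); save(d,f"c1{c}.png"); np.savez(f"c1{c}.npz",**d); P=cloud(d)
    z=s["position"][2]-54.9+8
    q=P[(np.abs(P[...,0]-478)<80)&(np.abs(P[...,1]-347)<125)&(P[...,2]>z-10)&(P[...,2]<z+7)]; 
    if len(q)<10: continue
    A=np.c_[q[:,:2]-[477,346.6],np.ones(len(q))]; co=np.linalg.lstsq(A,q[:,2],rcond=None)[0]
    print(c,len(q),rect(q),np.median(q[:,2]),"plane slope",co*[1000,1000,1])
```

```text
[475.8 346.2 144.9] [ 1.   0.8 -3.6] [ 0.1 -0.  -0.1] 12.241256048768745 96.2221045727836
wrist 32525 (array([476.6, 346. ]), array([ 67. , 211.2]), 6.3) 95.65373045782833 plane slope [ 3.6  0.1 95.5]
top 1225 (array([470.8, 379.9]), array([ 61.2, 141.6]), 6.2) 98.97174704363114 plane slope [ 3.5  0.6 98.8]
scene 3653 (array([504.6, 347.9]), array([126.7, 212.6]), 5.9) 97.58977321674787 plane slope [ 6.7 -3.2 96.7]
```

View pics/c1wrist.png

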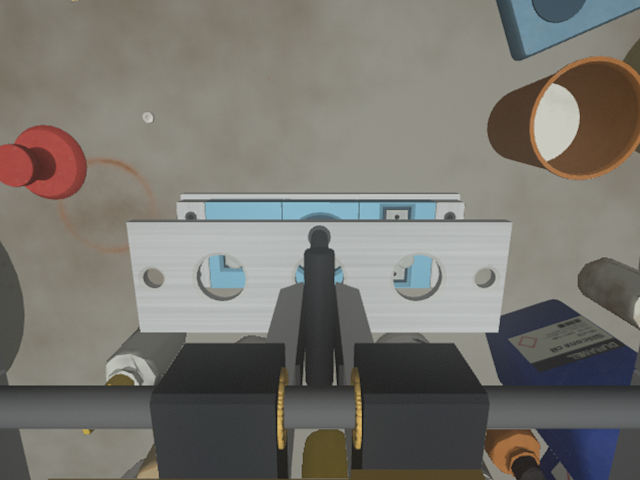

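View pics/c1scene.png

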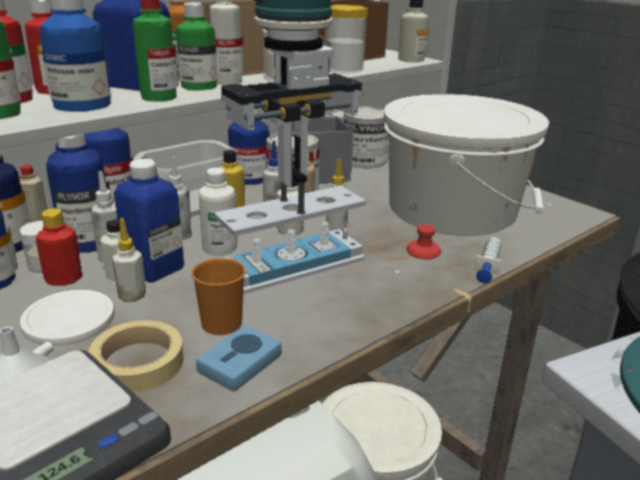

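jog_arm(series=[[0.0003,0.0005,-0.015,0,0,0,0],[0,0,-0.015,0,0,0,0],[0,0,-0.009,0,0,0,0],[0,0,-0.004,0,0,0,0],[0,0,0,0,0,0,0]])

```text
t: 24.08
position: [476.6, 346.7, 101.5]
tool_rot: [0.668, 0.744, -0.0, 0.0]
force: [0.3, -0.1, -3.2]
grip_width: 11.8
```

Run:
```python
from meas import *
s=r.observe(); print(s["position"],s["force"],s["ft_torque"],s["grip_width"],yaw(s)[0])
d=r.snapshot("wrist"); P=cloud(d); save(d,"c2.png"); 
im=d["image"][:,:,::-1]; a=im[240:320,110:210]; b=im[240:320,430:530]
cv2.imwrite("pics/c2b.png",cv2.resize(np.hstack([a,b]),None,fx=4,fy=4,interpolation=cv2.INTER_CUBIC))
z=s["position"][2]-54.9+8-2.3
q=P[(np.abs(P[...,0]-478)<80)&(np.abs(P[...,1]-347)<125)&(P[...,2]>z-3)&(P[...,2]<z+3)];print(rect(q),np.median(q[:,2]))
for sg in (1,-1):
    # predicted pin top & hole centre pixels
    R,t=cam(d); K=np.array([[d["fx"],0,d["cx"]],[0,d["fy"],d["cy"]],[0,0,1]])
    for c,zz in [((476.8,346.6),38.7),(rect(q)[0],z)]:
        p=np.array([c[0]-sg*94.5*.1097,c[1]+sg*94.5*.994,zz]); x=K@(R@p+t); print(sg,x[:2]/x[2])
```

```text
[476.6 346.7 101.5] [ 0.3 -0.1 -3.2] [-0.  0.  0.] 11.840410779906843 96.195495661197
(array([479.2, 347.6]), array([ 98.3, 279.7]), 14.1) 52.33242890152876
1 [478.  270.1]
1 [488.2 281.9]
-1 [162.1 270.3]
-1 [154.7 282.2]
```

View pics/c2.png

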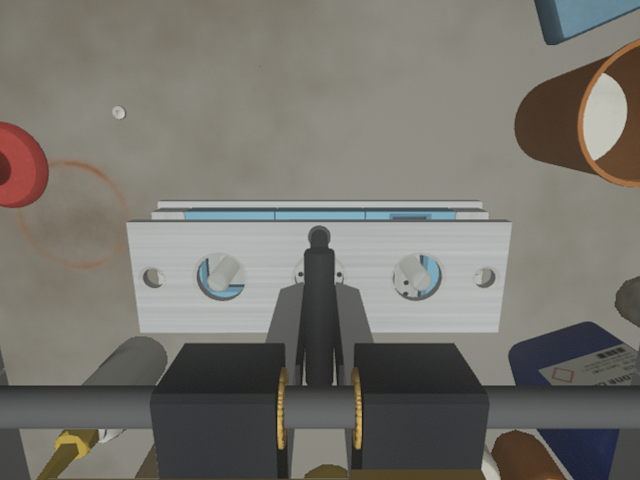

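View pics/c2b.png

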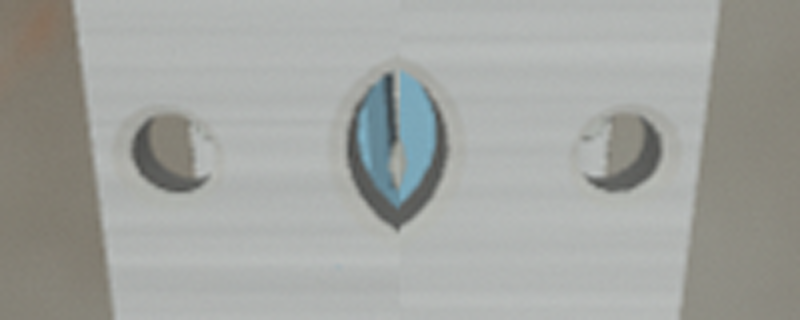

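jog_arm(series=[[-0.0003,0,-0.003,0,0,0,0],[0,0,-0.003,0,0,0,0],[0,0,-0.002,0,0,0,0],[0,0,-0.002,0,0,0,0],[0,0,0,0,0,0,0]])

```text
t: 24.75
position: [476.2, 346.7, 91.6]
tool_rot: [0.668, 0.744, -0.0, 0.0]
force: [0.2, 0.7, -3.1]
grip_width: 12.2
```

Run:
```python
from meas import *
s=r.observe(); print(s["position"],s["force"],s["ft_torque"],s["grip_width"])
d=r.snapshot("wrist")
im=d["image"][:,:,::-1]; a=im[240:320,110:210]; b=im[240:320,430:530]
cv2.imwrite("pics/c3b.png",cv2.resize(np.hstack([a,b]),None,fx=4,fy=4,interpolation=cv2.INTER_CUBIC))
```

```text
[476.2 346.7  91.6] [ 0.2  0.7 -3.1] [0.1 0.  0. ] 12.23398302880267
```

View pics/c3b.png

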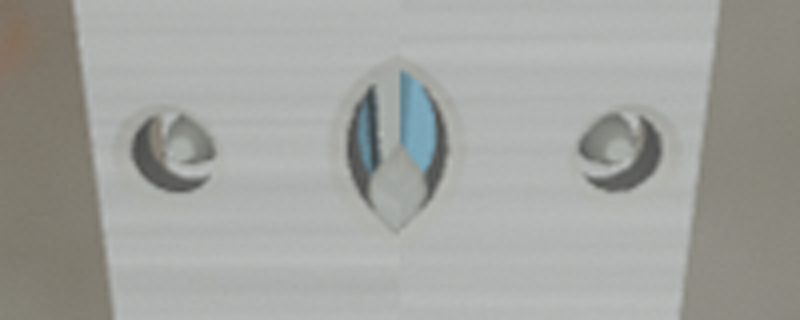

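Both pins now show inside the holes, and the force is unchanged. I'll keep lowering slowly.

jog_arm(series=[[0,0,-0.003,0,0,0,0],[0,0,-0.003,0,0,0,0],[0,0,-0.002,0,0,0,0],[0,0,-0.002,0,0,0,0],[0,0,-0.001,0,0,0,0],[0,0,-0.0005,0,0,0,0],[0,0,0,0,0,0,0],[0,0,0,0,0,0,0]])

```text
t: 25.8
position: [476.3, 346.7, 80.2]
tool_rot: [0.668, 0.744, -0.0, 0.0]
force: [0.0, -0.8, -2.8]
grip_width: 12.0
```

jog_arm(series=[[0,0,-0.0005,0,0,0,0],[0,0,-0.0004,0,0,0,0],[0,0,-0.0004,0,0,0,0],[0,0,0,0,0,0,0],[0,0,0,0,0,0,0]])

```text
t: 26.42
position: [476.3, 346.7, 79.0]
tool_rot: [0.668, 0.744, 0.0, 0.0]
force: [-1.4, -0.6, 0.8]
grip_width: 12.1
```

jog_arm(series=[[0,0,-0.0003,0,0,0,0],[0,0,0,0,0,0,0],[0,0,0,0,0,0,0.02],[0,0,0,0,0,0,0.04],[0,0,0,0,0,0,0.04],[0,0,0,0,0,0,0.04]])

```text
t: 27.18
position: [476.3, 346.7, 78.6]
tool_rot: [0.668, 0.744, 0.0, 0.0]
force: [-0.5, 0.2, 0.2]
grip_width: 39.5
```

jog_arm(series=[[0,0,0.02,0,0,0,0.04],[0,0,0.04,0,0,0,0.04],[0,0,0.04,0,0,0,0.04],[-0.04,-0.01,0.04,0,0,0,0.04],[-0.04,-0.01,0.03,0,0,0,0.04],[-0.04,-0.01,0,0,0,0,0.04],[0,0,0,0,0,0,0.04],[0,0,0,0,0,0,0.04]])

```text
t: 28.18
position: [356.7, 316.8, 248.8]
tool_rot: [0.668, 0.744, 0.0, 0.0]
force: [1.5, 1.1, -0.4]
grip_width: 39.7
```

Run:
```python
from meas import *
s=r.observe(); print(s["position"],s["force"],s["grip_width"])
for c in ["wrist","scene"]:
    d=r.snapshot(c); save(d,f"f{c}.png"); P=cloud(d)
    q=P[(np.abs(P[...,0]-478)<45)&(np.abs(P[...,1]-347)<112)&(P[...,2]>27)&(P[...,2]<35)]
    A=np.c_[q[:,:2]-[477,346.6],np.ones(len(q))]; co=np.linalg.lstsq(A,q[:,2],rcond=None)[0]
    print(c,len(q),rect(q),np.median(q[:,2]),"slope mm/m",co*[1000,1000,1])
    for n in ["cast_part","cup_amber"]:
        for k in r.masks_of(c,n)[:1]:
            p=pts(d,k["region"]); print(n,k["confidence"],np.median(p,0))
    if c=="scene": save(d,"fsc.png",4,(210,180,380,300))
```

```text
[356.7 316.8 248.8] [ 1.5  1.1 -0.4] 39.72016804939405
wrist 5072 (array([476.6, 346.7]), array([ 66.8, 210.2]), 6.3) 29.874976686328374 slope mm/m [-0.   1.1 29.9]
cast_part 0.72 [433.1 143.2  10.5]
cup_amber 0.57 [375.7 496.2  47.1]
scene 2560 (array([477.2, 344.8]), array([ 71.2, 212.3]), 6.3) 31.973072816438368 slope mm/m [15.6  1.5 31.8]
cast_part 0.9 [430.8 143.9  12.6]
cup_amber 0.73 [354.9 488.7  54.1]
```

View pics/fwrist.png

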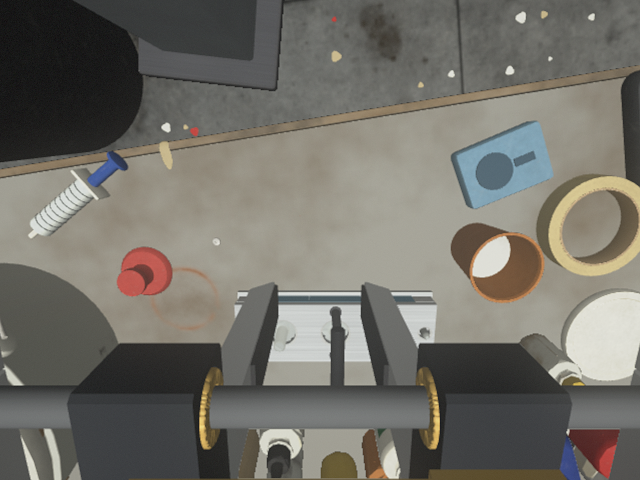

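View pics/fsc.png

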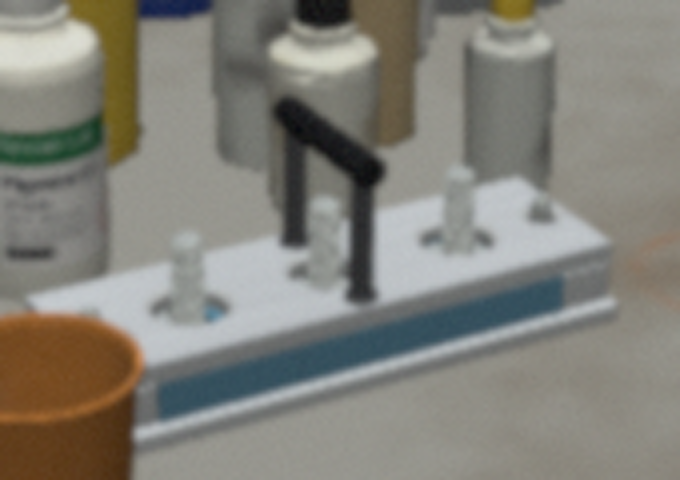

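The cover top measures about 32 mm after correcting the wrist camera's 2 mm low reading, and it lies flat. The studs and at least one pin poke through, and nothing else has moved. I'm handing in.

```bash
python3 -c "
from cell import r
print(r.finish_job())"
```

```text
the job is handed in; nothing more can be done
None
```

All three studs are standing head down in their matching cavities, and the cover plate is over them and both dowel pins, flat on the mould. The job was handed in at about 28 s of the 88 s limit, with the gripper empty and clear of everything.

- **Studs:** After placing, the wrist camera measured all three stud tops level, at 57.4 to 58.0 mm. It reads about 2 mm low, so that matches the expected 59 mm.
- **Cover:** I lowered it slowly with no side force and felt it touch down at 79.0 mm tool height, which matches the seated height. Just before that, both pins were visible inside their holes.
- **Final cover check:** The wrist camera read the cover's top at 29.9 mm, about 32 mm with the correction, and the slope was about 1 mm per metre. The scene camera agreed on height (32.0 mm).
- **Knob and cup:** Both measured within about 2 mm of where they stood at the start, so they had not been moved.

Two checks were weaker:
- **Slope disagreement:** The scene camera gave a slope of about 16 mm per metre along x. I put that down to mixed edge pixels, since the wrist camera did not show it.
- **Left-hand pin:** In the last scene picture the cup partly hides the cover near it, so that pin was confirmed only by the view during lowering.

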